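# Put the card terminal on charge

## Task

Put the card terminal back on charge: slide it flat along the desk, display end first, into the low charging bay, and push it fully home until the sprung catch on top of the bay has dropped behind its display hump and holds it on the charging contact. Do not lift or tip the terminal, and leave the markers, the receipt roll and the rubber stamp where they are.

Things in the scene. Friction and masses are not known exactly. Their poses are not given: they have to be found in the camera images.
- charging_bay: Fixed low grey sheet-metal bay, screwed to the desk, no floor (things slide on the bare desk). Origin: on the desk under the centre of its mouth. +x points into the bay (the way to push), +y left as seen facing in, z up. Tunnel 84 mm wide inside, 48 mm high, from x = 0 to 120 mm. Outside: 140 mm long, 124 mm wide over its feet; catch on the roof up to 63 mm high, 72 mm while lifted.
- bay_mouth (a point): Lower edge of the roof at the mouth, on the centre line, 48 mm above the desk (6 mm over the terminal's hump); the roof is 4 mm thick. From the mouth's two sides lead-in wings 36 mm high flare out to 26 mm before the mouth and 60 mm either side of the centre line: clear width 112 mm there, 84 mm at the mouth.
- rear_stop (a point): Rigid rear stop, 120 mm inside the mouth on the centre line, 14 mm above the desk. The terminal's display end meets it at most; held home its origin lies 37 to 45 mm inside the mouth (bay x) and its key end 30 to 38 mm outside. Sliding it takes about 1 to 3 N, passing the catch about 2 N more.
- card_terminal: Loose dark card payment terminal, keys up, 150 x 72 mm, about 0.28 kg. Origin: centre of its underside; +x to the display end, which starts 55 to 85 mm before the mouth, up to 0.3 rad askew and 30 mm off centre. Body 26 mm high with upright sides, rounded corners (ends flat for y -24 to +24 mm); the display hump, x +23 to +73 mm, 70 mm wide, is 42 mm high, its rear sloping.
- catch (a joint): Angle (rad) of the steel catch, a rocker hinged across the roof 20 mm inside the mouth, red release tab at its mouth end. 0 = down (its sprung rest), at most 0.30. Its sloping nose hangs through a slot in the roof; the display hump lifts it by about 0.2 rad in passing, and it springs back to 0 once the hump is past.
- catch_nose (a point): Lowest point of the catch's nose, 60 mm inside the mouth on the centre line, 33 mm above the desk when down. Its rear face, 2 mm farther in, holds the rear of the display hump.
- charge_contact (a joint): Travel (m) of the sprung black charging contact block, 30 mm wide, in the rear of the bay on the centre line. 0 = fully out, its face then 107 mm inside the mouth; grows as the terminal pushes it back: about 0.005 with the terminal resting on the catch, 0.013 at the rear stop. Spring 1.5 N at 0, rising to 4.8 N.
- marker_red: Loose white marker with red cap, 18 x 128 x 20 mm, lying on the desk to the right of the bay's approach; bystander. Origin: centre of its underside, y along it.
- marker_green: Loose white marker with green cap, 18 x 128 x 20 mm, lying beside the red one; bystander. Origin: centre of its underside, y along it.
- receipt_roll: Loose white paper roll standing on end, 41 mm across, 57 mm high, to the right behind the bay, beside the rubber stamp; bystander. Origin: centre of its underside.
- rubber_stamp: Loose rubber stamp with wooden handle standing upright, 28 x 46 x 75 mm, to the right behind the bay; bystander. Origin: centre of its underside.

How it is judged:
By the outcome, as a careful person would: the job done as asked, in the order asked, and still so for the second after the job is handed in, with the robot touching nothing.
It also fails if it takes over 54 s, if anything falls off the work surface, if the arm or the gripper's body presses on something with over 40 N, if the wrist force passes 120 N, or if a joint passes its speed limit or range.

## Robot

A 6-joint arm with a two-finger parallel gripper is mounted at the origin on a cart in front of the work surface, level with it; the furniture and walls round the work are solid. World frame = base frame: x ahead of the robot, y to its left, z up, the work surface at z = 0. Lengths are in m, angles in degrees, forces in N, time in s.
With the tool pointing down it reaches from about 0.275 to 0.85 m from the base axis. Payload 5.2 kg.
Tool frame: the origin (TCP) lies at the very end of the fingers, on their centre line; the grasp point (between the pads) lies arm.grip_depth behind it (arm.grip_depth is the distance from the TCP to the grasp point, in m); z points along the fingers, y is the line along which they close (so a half turn about z gives the same grasp; the last joint's range is limited). The gripper opens to 85 mm and grips with 20 to 120 N. Pads are 22 mm wide; open, the fingers measure 114 mm over their backs; the gripper's body (76 mm by 85 mm) begins 54 mm behind the grasp point. The pads swing forward as they close: fully open they stand 13 mm farther back than shut.
Start: joints at [52.838, 14.817, 87.949, -0, 77.235, -11.62], TCP at [0.237, 0.496, 0.231] pointing down, gripper open.
Joint ranges: [-179.93, 179.93], [-52.35, 119.4], [10.71, 147.94], [-69.91, 249.91], [12.55, 155.21], [-178.61, 178.61]. Speed limits (degrees/s): [147.25, 147.25, 180, 180, 180, 180].

## Interface

Orientations are given as [roll, pitch, yaw] about the fixed x, y, z axes, in that order (R = Rz(yaw) Ry(pitch) Rx(roll)).
In Python, from workcell import telemetry, cams, job, arm gives the robot as it stands.
- The arm moves only by the shell command python3 -m creep 'ROWS' [OPENING] [FORCE]. ROWS is a JSON list of rows, 1 to 5 of them, each of 4 numbers: dx, dy, dz in m, then a turn about the tool's z in degrees; each row is the pose to reach, as a shift and turn from the pose commanded when the command began, along the tool's axes at that moment; what a row does not reach only later rows make up. A row lasts 1/8 s, in which the tool goes at most 0.0625 m and 10.7 degrees, less where a joint would pass 70% of its speed; a pose out of reach is approached as far as the arm can. OPENING is the finger opening in m, set as the command begins (- or left out keeps the last). The fingers move at their own pace and stop on an object; FORCE is the grip in N (left out, the last holds). Time passes only in rows, so rows that do not move let the fingers close. It prints the time, the measured TCP pose, the force, the opening and the grip force at its end.
- telemetry.state(): the state, without advancing time (a new reading comes with each control period).
- cams.read_camera(name): name is "side" or "top"; returns a dict with "color" (384x512x3 uint8, red, green, blue), "K" (3x3 intrinsics, pixels), "k1" (the pictures are not rectified: a ray, as slopes to the right and down, at radius r is drawn at 1 + k1 r^2 times it, then the intrinsics apply), "world_from_camera" (4x4, takes a point from camera to world coordinates). Camera axes: x right, y up, looking along -z (the intrinsics and any distortion apply to the point x, -y, -z); pixel columns grow to the right and rows downward; lengths in m; the calibration is good to about 2 mm. A picture is of the moment at which its call begins. There is no depth.
- job.hand_in(): hands the job in; it is judged then, once.
The state is a dict: "time_s": time; "joint_pos": joint angles; "joint_vel": joint speeds; "tau": joint torques, N m; "position": TCP position; "eef_rot": TCP orientation; "wrist_force": force on the tool from outside, world axes, zero at the start; "moment": the same for the moment, N m; "opening": finger opening in m; "finger_force": force on a finger pad.
Only numpy, scipy, OpenCV 4.12 (cv2) and the standard library are available. Lean on these libraries where they do the work, as an engineer would, in place of code of your own. Each camera call takes 0.05 s, during which the arm holds its last target. There are 200 camera calls.

## Working session

There is one attempt and no reset: what is moved stays moved. The work goes in short steps, Python scripts to look and compute and a shell command to move; the robot and the scene stay as the last step left them, time stands still between calls to the robot, and variables do not carry over. Pictures are saved under pics/ and viewed, at most 11 in all, crops included, and the job is handed in when it is done.

```bash
mkdir -p pics; cat > h.py <<'E'
import numpy as np, cv2
from workcell import telemetry, cams, job, arm
def snap(n,f):
    c=cams.read_camera(n); cv2.imwrite(f,c['color'][:,:,::-1]); return c
def cam(n): 
    import pickle,os
    return pickle.load(open(n+'.pkl','rb'))
def ray(c,u,v,z):
    K=c['K'];d=np.array([c['k1'],0,0,0,0.])
    p=cv2.undistortPoints(np.array([[[u,v]]],float),K,d)[0,0]
    T=c['world_from_camera'];r=T[:3,:3]@[p[0],-p[1],-1];o=T[:3,3]
    return o+r*(z-o[2])/r[2]
E
python3 - <<'E'
from h import *
import pickle
for n in('top','side'):
    c=snap(n,f'pics/{n}0.png');pickle.dump({k:c[k] for k in c if k!='color'},open(n+'.pkl','wb'));print(c['K'],c['k1'],c['world_from_camera'])
print(telemetry.state(),arm.grip_depth)
E
```

```text
[[377.34506558   0.         259.83570398]
 [  0.         377.34506558 191.19739607]
 [  0.           0.           1.        ]] -0.12051449084451717 [[ 0.00771357  0.99086284 -0.13465262  0.42827133]
 [-0.99984063  0.00547431 -0.01699226 -0.17963456]
 [-0.01609987  0.13476223  0.99074716  0.92664345]
 [ 0.          0.          0.          1.        ]]
[[475.23882161   0.         248.92544214]
 [  0.         475.23882161 186.30955299]
 [  0.           0.           1.        ]] -0.20294282238946876 [[ 0.83463339  0.35898151 -0.41775517  0.13409515]
 [-0.55061356  0.56381329 -0.61558044 -0.74915322]
 [ 0.01455392  0.74380565  0.66823748  0.68846458]
 [ 0.          0.          0.          1.        ]]
{'time_s': 0.1, 'joint_pos': array([ 5.28401412e+01,  1.48560377e+01,  8.80038249e+01,  9.66052622e-04,
        7.72342307e+01, -1.16189244e+01]), 'joint_vel': array([-0.01774224, -0.02635461, -0.12718993, -0.06702159,  0.07402515,
        0.02213412]), 'tau': array([ 8.48278887e-04, -4.46970212e+01, -2.91249418e+01, -4.53952334e-04,
        6.27771500e-03,  3.84374482e-05]), 'position': array([0.2368195 , 0.4958934 , 0.23055574]), 'eef_rot': array([-1.79908024e+02, -1.98730548e-02,  1.54458835e+02]), 'wrist_force': array([0.63951495, 0.11298038, 0.57011373]), 'moment': array([ 0.02268761, -0.0161423 , -0.01993225]), 'finger_force': 0.0, 'opening': 0.08493456921767} 0.0187
```

View pics/top0.png

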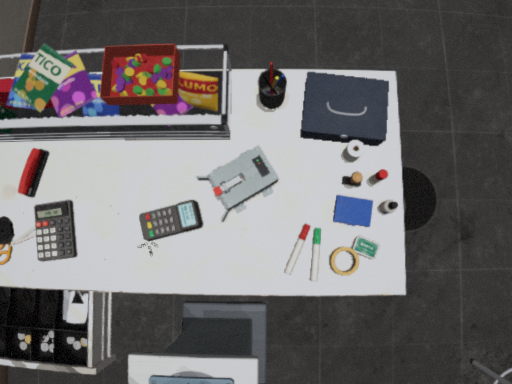

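View pics/side0.png

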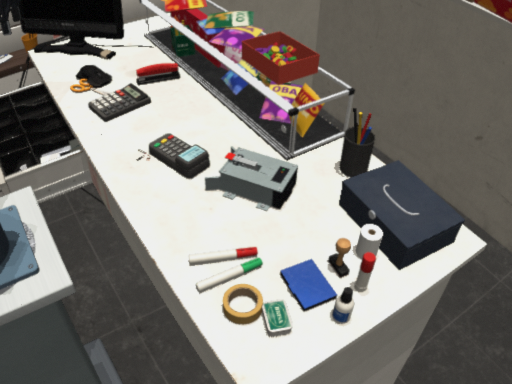

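The top view shows the terminal at about (171,221) with its display to the right, and the bay at about (240,180) with its mouth facing left and its red tab at (218,191). Next I'll enlarge both.

```bash
python3 - <<'E'
import cv2
a=cv2.imread('pics/top0.png')[140:250,130:290];cv2.imwrite('pics/tc.png',cv2.resize(a,None,fx=5,fy=5,interpolation=cv2.INTER_CUBIC))
a=cv2.imread('pics/side0.png')[120:220,140:310];cv2.imwrite('pics/sc.png',cv2.resize(a,None,fx=4.6,fy=4.6,interpolation=cv2.INTER_CUBIC))
E
```

```text
(no output)
```

View pics/tc.png

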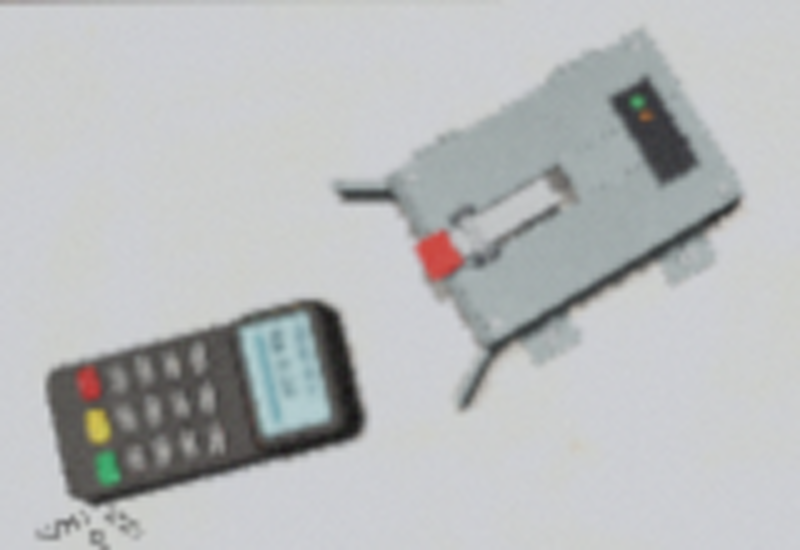

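View pics/sc.png

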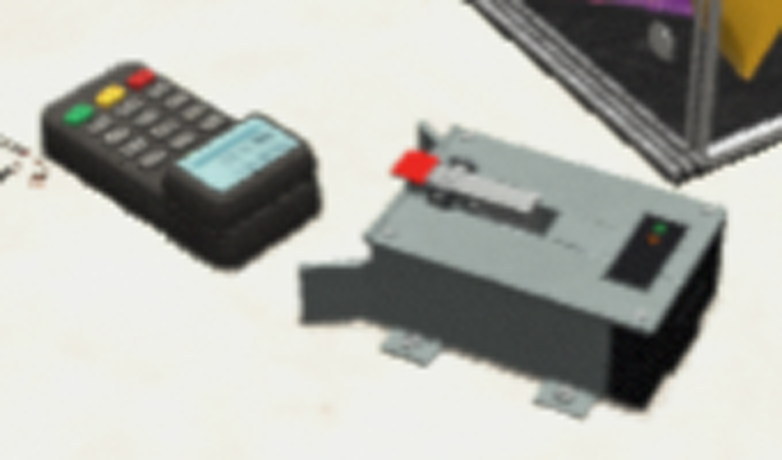

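```bash
cat >> h.py <<'E'
def tp(x,y,z): return ray(cam('top'),(x+.5)/5-.5+130,(y+.5)/5-.5+140,z)
def sp(x,y,z): return ray(cam('side'),(x+.5)/4.6-.5+140,(y+.5)/4.6-.5+120,z)
E
python3 - <<'E'
from h import *
np.set_printoptions(precision=4,suppress=True)
def rep(f,l):
    for n,x,y,z in l: print(n,f(x,y,z)[:2])
rep(tp,[('FL',390,180,.052),('FR',492,348,.052),('RL',645,28,.052),('RR',740,200,.052),('wl',338,185,.036),('wr',463,408,.036),('tab',438,255,.06),
('key mid',58,440,.026),('keyUL',48,370,.026),('keyLR',85,503,.026),('humpL',240,316,.042),('humpFL',325,299,.042),('R mid',250,463,.026),('frontmid',345,365,.03),('red',90,383,.028),('green',108,468,.028)])
print('side')
rep(sp,[('FL',455,128,.052),('FR',370,240,.052),('RL',725,210,.052),('RR',645,330,.052),('red',142,77,.028),('green',78,113,.028),('wr bottom',300,322,0),('key R bottom',45,148,0)])
E
```

```text
FL [ 0.5837 -0.0408]
FR [ 0.5044 -0.0908]
RL [ 0.6578 -0.1608]
RR [ 0.5749 -0.2061]
wl [ 0.584  -0.0131]
wr [ 0.4772 -0.0759]
tab [ 0.5469 -0.0656]
key mid [0.4601 0.1225]
keyUL [0.494 0.129]
keyLR [0.43   0.1078]
humpL [0.5196 0.031 ]
humpFL [ 0.528  -0.0097]
R mid [0.4504 0.0275]
frontmid [ 0.4976 -0.018 ]
red [0.4878 0.1071]
green [0.4469 0.0965]
side
FL [ 0.5833 -0.0433]
FR [ 0.5063 -0.093 ]
RL [ 0.6551 -0.1621]
RR [ 0.5755 -0.2083]
red [0.4878 0.1067]
green [0.4467 0.0966]
wr bottom [ 0.4786 -0.0729]
key R bottom [0.4327 0.1143]
```

```bash
cat >> h.py <<'E'
M=np.array([.5445,-.067]);A=np.radians(-58.4);D=np.array([np.cos(A),np.sin(A)]);N=np.array([-D[1],D[0]])
def bay(x,y): return M+x*D+y*N
def tb(p): r=np.array(p[:2])-M; return r@D,r@N
def delta(xy,z,yaw):
    from scipy.spatial.transform import Rotation as R
    s=telemetry.state();Rm=R.from_euler('xyz',s['eef_rot'],degrees=True)
    d=Rm.inv().apply(np.r_[xy,z]-s['position'])
    print('t',round(s['time_s'],2),'rows total',np.round(d,4),'turn',round((s['eef_rot'][2]-yaw+180)%360-180,2),'bay',np.round(tb(s['position']),4))
E
python3 - <<'E'
from h import *
delta([.4654,.1026],.10,104.3)
E
```

```text
t 0.1 rows total [-0.3759 -0.2561  0.1308] turn 50.16 bay [-0.6407  0.0329]
```

```bash
python3 -m creep '[[-0.03,-0.02,0.01,7],[-0.08,-0.055,0.03,17],[-0.13,-0.09,0.05,27],[-0.18,-0.125,0.07,37],[-0.23,-0.155,0.08,45]]' 0.085 20
python3 - <<'E'
from h import *
delta([.4654,.1026],.10,104.3)
E
```

```text
time_s: 0.72
position: [0.3766, 0.2569, 0.1506]
eef_rot: [-179.9, -0.0, 109.2]
wrist_force: [1.3, 0.1, -0.4]
opening: 0.0849
finger_force: 0.0
t 0.72 rows total [-0.1749  0.0332  0.0505] turn 4.91 bay [-0.3638  0.0267]
```

```bash
python3 -m creep '[[-0.05,0.01,0.015,2],[-0.1,0.02,0.03,4],[-0.14,0.03,0.045,4.9],[-0.172,0.033,0.05,4.9],[-0.172,0.033,0.05,4.9]]'
python3 - <<'E'
from h import *
c=snap('top','pics/t1.png');d=snap('side','pics/s1.png')
a=np.hstack([c['color'][130:260,100:260],d['color'][90:220,100:260]])[:,:,::-1]
cv2.imwrite('pics/m1.png',cv2.resize(a,None,fx=2.5,fy=2.5,interpolation=cv2.INTER_CUBIC))
delta([.4654,.1026],.004,104.3)
E
```

```text
time_s: 1.35
position: [0.4657, 0.1057, 0.1009]
eef_rot: [-179.9, -0.0, 104.4]
wrist_force: [-0.7, 0.5, 0.4]
opening: 0.085
finger_force: 0.0
t 1.45 rows total [-0.0051 -0.0005  0.0973] turn 0.19 bay [-0.1905  0.0236]
```

View pics/m1.png

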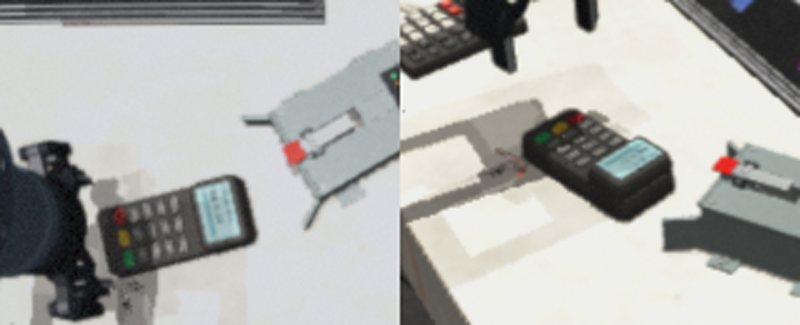

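The pictures show the open fingers straddling the terminal's axis above its key end: top tips near (130,219), with the key end at about (142,228). I'll go down now.

```bash
python3 -m creep '[[-0.005,0,0.03,0],[-0.005,0,0.055,0],[-0.005,0,0.068,0],[-0.005,0,0.074,0],[-0.005,0,0.074,0]]'
python3 -m creep '[[0,0,0.006,0],[0,0,0.012,0],[0,0,0.018,0],[0,0,0.0225,0],[0,0,0.0225,0]]'
python3 - <<'E'
from h import *
delta([.4654,.1026],.004,104.3)
E
```

```text
time_s: 2.08
position: [0.4666, 0.1031, 0.0278]
eef_rot: [180.0, 0.0, 104.6]
wrist_force: [-0.3, 0.2, -0.1]
opening: 0.0847
finger_force: 0.0
time_s: 2.7
position: [0.4662, 0.1026, 0.0047]
eef_rot: [-179.9, -0.0, 104.6]
wrist_force: [-1.0, 0.0, 0.1]
opening: 0.085
finger_force: 0.0
t 2.7 rows total [ 0.0002 -0.0008  0.0007] turn 0.25 bay [-0.1855  0.0222]
```

No contact on the way down. I'll close gently.

```bash
python3 -m creep '[[0,0,0,0],[0,0,0,0],[0,0,0,0],[0,0,0,0],[0,0,0,0]]' 0.06 20
python3 - <<'E'
from h import *
print(telemetry.state()['wrist_force'],telemetry.state()['moment'])
# target: align at bay x so that front at -45mm: origin -.120, grip -.175
delta(bay(-.175,0),.0045,121.6)
delta(bay(-.040,0),.0045,121.6)
c=snap('top','pics/t2.png');d=snap('side','pics/s2.png')
a=np.hstack([c['color'][130:260,100:260],d['color'][90:220,100:260]])[:,:,::-1]
cv2.imwrite('pics/m2.png',cv2.resize(a,None,fx=2.5,fy=2.5,interpolation=cv2.INTER_CUBIC))
E
```

```text
time_s: 3.32
position: [0.467, 0.1027, 0.0056]
eef_rot: [179.9, 0.0, 104.6]
wrist_force: [-0.7, 0.2, 6.0]
opening: 0.0678
finger_force: 22.9
[-0.66315936  0.17003958  5.99162468] [ 0.04660844  0.02690888 -0.0079786 ]
t 3.33 rows total [-0.0164 -0.0189  0.0011] turn -17.04 bay [-0.1852  0.0229]
t 3.33 rows total [-0.1455  0.0206  0.0011] turn -17.04 bay [-0.1852  0.0229]
```

View pics/m2.png

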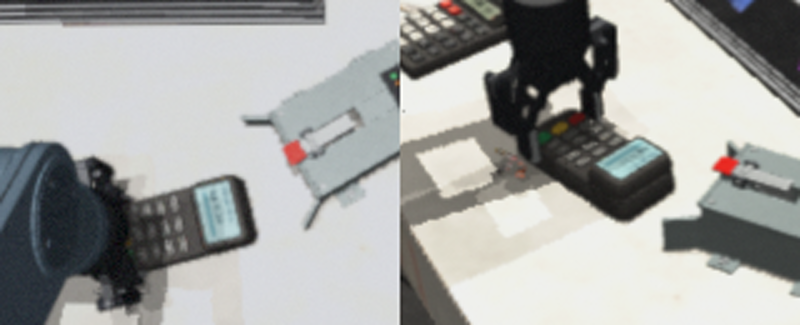

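```bash
python3 -m creep '[[-0.003,-0.004,0,-4],[-0.007,-0.008,0,-8],[-0.011,-0.013,0,-12],[-0.0155,-0.0185,0,-16],[-0.0164,-0.0189,0,-17]]'
python3 -m creep '[[0,0,0,0],[0,0,0,0]]'
python3 - <<'E'
from h import *
delta(bay(-.175,0),.0045,121.6)
delta(bay(-.040,0),.0045,121.6)
c=snap('top','pics/t3.png');a=c['color'][140:250,130:290][:,:,::-1]
cv2.imwrite('pics/tc3.png',cv2.resize(a,None,fx=5,fy=5,interpolation=cv2.INTER_CUBIC))
E
```

```text
time_s: 4.05
position: [0.4525, 0.0825, 0.0055]
eef_rot: [179.9, -0.0, 121.6]
wrist_force: [-1.0, 4.0, 6.9]
opening: 0.0678
finger_force: 23.0
time_s: 4.3
position: [0.4525, 0.0824, 0.0056]
eef_rot: [180.0, -0.0, 121.5]
wrist_force: [-1.1, 2.6, 6.7]
opening: 0.068
finger_force: 23.1
t 4.3 rows total [-0.0005  0.0001  0.0011] turn -0.05 bay [-1.755e-01 -1.000e-04]
t 4.3 rows total [-0.1355  0.0002  0.001 ] turn -0.05 bay [-1.755e-01 -1.000e-04]
```

View pics/tc3.png

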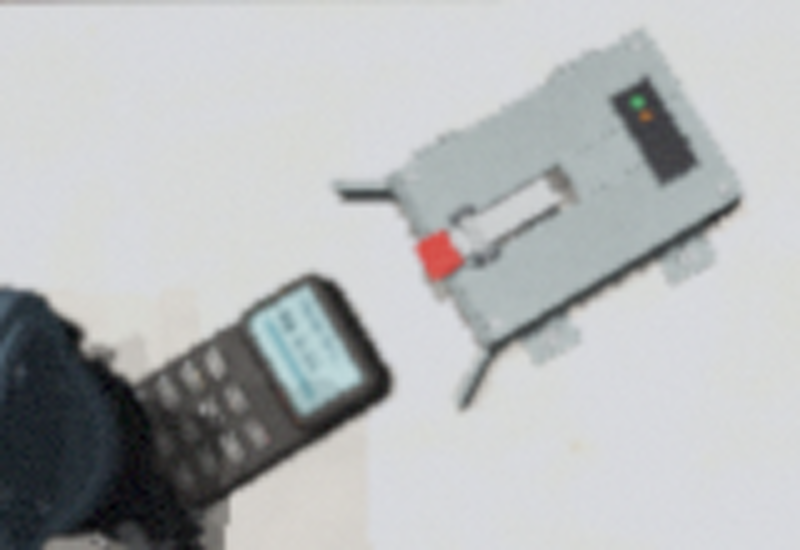

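The terminal has turned along with the grip. The screen corners are about (250,318), (313,280), (366,380) and (302,418), and I'll check its alignment in bay axes.

```bash
python3 - <<'E'
from h import *
for p in[(250,318),(313,280),(366,380),(302,418),(338,275),(393,385)]: print(p,np.round(tb(tp(*p,.042)),4))
E
```

```text
(250, 318) [-0.0928  0.0268]
(313, 280) [-0.0579  0.0269]
(366, 380) [-0.06   -0.0275]
(302, 418) [-0.095  -0.0273]
(338, 275) [-0.0464  0.0227]
(393, 385) [-0.0502 -0.0362]
```

Aligned and centred to within 1 mm, so I'll slide it in.

```bash
python3 -m creep '[[-0.012,0,0,0],[-0.024,0,0,0],[-0.036,0,0,0],[-0.048,0,0,0],[-0.06,0,0,0]]'
python3 -m creep '[[-0.008,0,0,0],[-0.016,0,0,0],[-0.024,0,0,0],[-0.032,0,0,0],[-0.04,0,0,0]]'
python3 - <<'E'
from h import *
delta(bay(-.040,0),.0045,121.6)
E
```

```text
time_s: 4.97
position: [0.4823, 0.0325, 0.0055]
eef_rot: [-179.9, -0.2, 121.5]
wrist_force: [-5.5, 8.9, 12.6]
opening: 0.0681
finger_force: 24.2
time_s: 5.6
position: [0.5031, -0.0013, 0.0055]
eef_rot: [-179.9, -0.2, 121.5]
wrist_force: [-5.5, 10.1, 14.0]
opening: 0.0679
finger_force: 24.2
t 5.6 rows total [-0.0377  0.0009  0.0009] turn -0.05 bay [-0.0776 -0.0009]
```

```bash
python3 -m creep '[[-0.007,0,0,0],[-0.014,0.0005,0,0],[-0.021,0.001,0,0],[-0.028,0.001,0,0],[-0.034,0.001,0,0]]'
python3 - <<'E'
from h import *
delta(bay(-.040,0),.0045,121.6)
c=snap('top','pics/t4.png');d=snap('side','pics/s4.png')
a=np.hstack([c['color'][120:250,150:310],d['color'][100:230,150:310]])[:,:,::-1]
cv2.imwrite('pics/m4.png',cv2.resize(a,None,fx=2.5,fy=2.5,interpolation=cv2.INTER_CUBIC))
E
```

```text
time_s: 6.22
position: [0.5209, -0.0288, 0.0055]
eef_rot: [-179.9, -0.3, 121.5]
wrist_force: [-7.5, 12.1, 15.3]
opening: 0.0679
finger_force: 24.7
t 6.22 rows total [-0.0049  0.0001  0.0009] turn -0.05 bay [-0.0449 -0.0001]
```

View pics/m4.png

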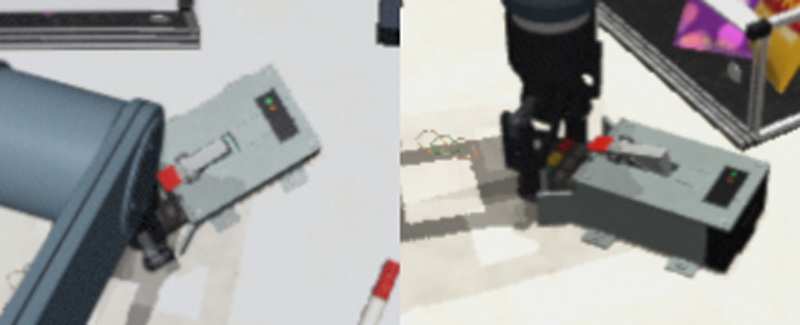

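The side view shows the catch lifted by the hump (about (655,150) in the mosaic), with the fingers just short of the wings. I'll release, rise, back off and narrow the fingers.

```bash
python3 -m creep '[[0,0,0,0],[0,0,0,0],[0,0,-0.005,0],[0,0,-0.02,0],[0,0,-0.05,0]]' 0.085
python3 -m creep '[[0,0,-0.02,0],[0.03,0,-0.03,0],[0.065,0,-0.03,0],[0.065,0,-0.03,0],[0.065,0,-0.03,0]]' 0.02
python3 - <<'E'
from h import *
delta(bay(-.110,0),.008,121.6)
E
```

```text
time_s: 6.95
position: [0.5226, -0.0316, 0.0555]
eef_rot: [-179.9, -0.1, 121.5]
wrist_force: [0.4, 0.7, 0.3]
opening: 0.085
finger_force: 0.0
time_s: 7.58
position: [0.4902, 0.0234, 0.086]
eef_rot: [179.9, 0.1, 121.6]
wrist_force: [0.1, -0.5, 0.4]
opening: 0.0203
finger_force: 0.0
t 7.58 rows total [ 0.0047 -0.0012  0.078 ] turn -0.01 bay [-0.1054  0.0011]
```

```bash
python3 -m creep '[[0.004,-0.001,0.03,0],[0.004,-0.001,0.055,0],[0.004,-0.001,0.07,0],[0.004,-0.001,0.078,0],[0.004,-0.001,0.078,0]]'
python3 - <<'E'
from h import *
print(telemetry.state()['wrist_force'])
delta(bay(-.080,0),.008,121.6)
c=snap('top','pics/t5.png');d=snap('side','pics/s5.png')
a=np.hstack([c['color'][120:250,150:310],d['color'][100:230,150:310]])[:,:,::-1]
cv2.imwrite('pics/m5.png',cv2.resize(a,None,fx=2.5,fy=2.5,interpolation=cv2.INTER_CUBIC))
E
```

```text
time_s: 8.2
position: [0.4866, 0.0264, 0.007]
eef_rot: [-180.0, -0.0, 121.5]
wrist_force: [-0.4, 0.7, -0.0]
opening: 0.02
finger_force: 0.0
[-0.42017568  0.68005711 -0.00168465]
t 8.2 rows total [-0.0299  0.0005 -0.0011] turn -0.06 bay [-0.1099 -0.0004]
```

View pics/m5.png

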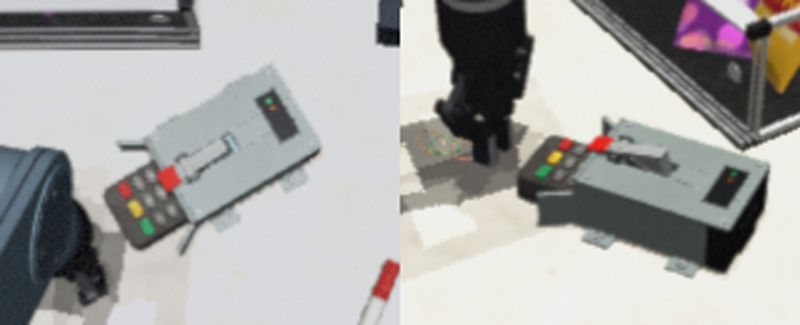

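The terminal is straight in the mouth and still flat, the catch is up, and the fingers are clear behind the key end. Pushing now.

```bash
python3 -m creep '[[-0.012,0,0,0],[-0.024,0,0,0],[-0.035,0,0,0],[-0.045,0,0,0],[-0.055,0,0,0]]'
python3 -m creep '[[-0.002,0,0,0],[-0.004,0,0,0],[-0.006,0,0,0],[-0.008,0,0,0],[-0.008,0,0,0]]'
python3 -c "
from h import *
delta(bay(-.041,0),.008,121.6)"
```

```text
time_s: 8.93
position: [0.5132, -0.0192, 0.0071]
eef_rot: [-179.9, -0.3, 121.5]
wrist_force: [-4.0, 6.9, 6.8]
opening: 0.02
finger_force: 4.6
time_s: 9.55
position: [0.5174, -0.0256, 0.0071]
eef_rot: [-179.9, -0.3, 121.5]
wrist_force: [-4.7, 8.3, 7.4]
opening: 0.0202
finger_force: 5.1
t 9.55 rows total [-0.0084  0.0014 -0.0009] turn -0.08 bay [-0.0495 -0.0014]
```

```bash
python3 -m creep '[[-0.002,0.0005,0,0],[-0.004,0.001,0,0],[-0.005,0.001,0,0],[-0.006,0.001,0,0],[-0.006,0.001,0,0]]'
python3 -c "
from h import *
delta(bay(-.041,0),.008,121.6)
c=snap('top','pics/t6.png');d=snap('side','pics/s6.png')
a=np.hstack([c['color'][120:250,150:310],d['color'][100:230,150:310]])[:,:,::-1]
cv2.imwrite('pics/m6.png',cv2.resize(a,None,fx=2.5,fy=2.5,interpolation=cv2.INTER_CUBIC))"
```

```text
time_s: 10.18
position: [0.521, -0.0299, 0.007]
eef_rot: [-179.9, -0.3, 121.5]
wrist_force: [-6.0, 9.4, 9.4]
opening: 0.0202
finger_force: 5.7
t 10.18 rows total [-0.0029  0.0006 -0.001 ] turn -0.09 bay [-0.0439 -0.0006]
```

View pics/m6.png

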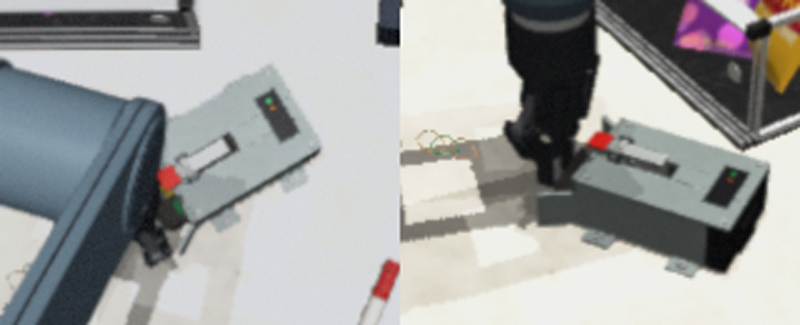

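The catch now lies down against the roof (about (645,150)). I'll push to the stop to make sure it's seated.

```bash
python3 -m creep '[[-0.0015,0,0,0],[-0.003,0.0005,0,0],[-0.004,0.0005,0,0],[-0.004,0.0005,0,0]]'
python3 -c "
from h import *
delta(bay(-.041,0),.008,121.6)"
```

```text
time_s: 10.78
position: [0.5229, -0.0326, 0.007]
eef_rot: [-179.8, -0.4, 121.5]
wrist_force: [-8.1, 10.3, 10.5]
opening: 0.0198
finger_force: 6.7
t 10.78 rows total [ 0.0004  0.0004 -0.001 ] turn -0.09 bay [-0.0406 -0.0004]
```

```bash
python3 -m creep '[[0.004,0,0,0],[0.01,0,0,0],[0.02,0,0,0],[0.04,0,0,0],[0.06,0,0,0]]'
python3 -m creep '[[0.01,0,-0.03,0],[0.04,0,-0.08,0],[0.09,0,-0.11,0],[0.12,0,-0.12,0],[0.12,0,-0.12,0]]'
python3 -c "
from h import *
print(telemetry.state()['wrist_force'])
c=snap('top','pics/t7.png');d=snap('side','pics/s7.png')
r=lambda a:cv2.resize(a[:,:,::-1],None,fx=4.6,fy=4.6,interpolation=cv2.INTER_CUBIC)
cv2.imwrite('pics/m7.png',np.vstack([r(c['color'][145:210,170:340])[:, :],r(d['color'][145:210,170:340])]))"
```

```text
time_s: 11.4
position: [0.4935, 0.0175, 0.0071]
eef_rot: [-180.0, -0.0, 121.6]
wrist_force: [0.7, -0.3, 0.6]
opening: 0.0202
finger_force: 0.0
time_s: 12.02
position: [0.4302, 0.1208, 0.128]
eef_rot: [179.9, 0.0, 121.8]
wrist_force: [0.3, -0.9, 0.1]
opening: 0.02
finger_force: 0.0
[ 0.3154314  -0.92747234  0.14032386]
```

View pics/m7.png

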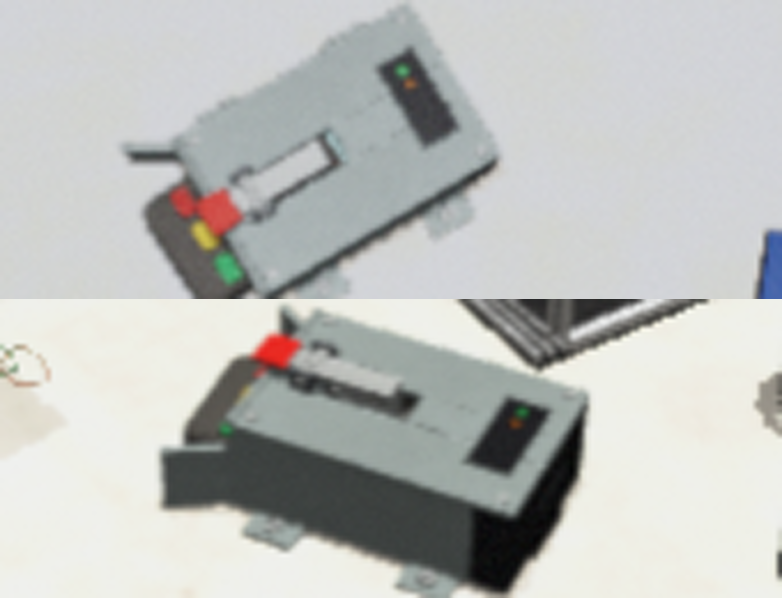

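The key end sticks out a little at the mouth, from (148,210) to (195,290) in the top half, and the catch looks down. I'll put numbers on both.

```bash
python3 -c "
from h import *
for p in[(148,210),(160,240),(172,262),(190,288)]:
    print(np.round(tb(ray(cam('top'),(p[0]+.5)/4.6-.5+170,(p[1]+.5)/4.6-.5+145,.02)),4))
I=[cv2.imread(f'pics/s{n}.png').astype(int) for n in('ide0','5','6','7')]
for i in(1,2,3): print(np.abs(I[i]-I[0])[152:176,236:262].mean())
a,b=[cv2.imread(f).astype(int) for f in('pics/top0.png','pics/t7.png')]
d=np.abs(a-b).max(2)
print('bystanders',d[130:285,280:400].max())
"
```

```text
[-0.0335  0.0306]
[-0.036   0.0134]
[-0.0364 -0.    ]
[-0.0352 -0.0169]
10.459935897435898
5.018696581196581
1.5277777777777777
bystanders 24
```

```bash
python3 -c "
from h import *
print(job.hand_in())"
```

```text
the job is handed in; nothing more can be done
None
```

The terminal is in the charging bay, and I've handed the job in: its key end sits about 36 mm outside the mouth (home is 30 to 38 mm), the catch is down behind the display hump, it stayed flat on the desk throughout, and the markers, receipt roll and stamp were not moved.

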